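# Roll the colour bars onto their pick-up lines

## Task

On the pale board, roll the blue glass bar along its lane with your fingertips until it lies at rest centred over the black line of that lane, lined up with it; then roll the amber bar onto the line of its own lane in the same way. Let each bar roll over as it goes, never pick one up, and leave the jar, the cup and the other things as they stand.

Things in the scene. Friction and masses are not known exactly. Their poses are not given: they have to be found in the camera images.
- board: pale fibre board, 300 (x) by 410 (y) by 12 mm thick, fixed; origin at the centre of its underside, so the top is 12 mm higher. Two lanes run along y, centred at x = -65 and +65 mm, each with a bar near one end, a black line, and a jar or cup standing at the other end beyond the line. Steel stops 8 mm high at both y ends
- blue_bar: solid cobalt-blue glass bar, 34 mm diameter, 105 mm long, 0.24 kg, lying across its lane. Origin at its centre, 17 mm above the board; x along the bar; body z (white wax stripe) starts up and turns as it rolls. Slick (friction 0.4): a finger pushing level on the upper half of its side rolls it ahead; two fingers side by side keep it straight. Let go at 30 mm/s it coasts 2 to 4 mm
- amber_bar: solid amber-orange glass bar, 34 mm diameter, 105 mm long, 0.24 kg, lying across its lane. Origin at its centre, 17 mm above the board; x along the bar; body z (white wax stripe) starts up and turns as it rolls. Slick (friction 0.4): a finger pushing level on the upper half of its side rolls it ahead; two fingers side by side keep it straight. Let go at 30 mm/s it coasts 2 to 4 mm
- line_near: black painted line, 135 mm long and 4 mm wide, flat on the top of the board, across the lane on the near half of the board (as seen from the robot). Origin at its middle, at the board's top surface; x along the line, y square to it (the direction in which the bar rolls), z up
- line_far: black painted line, 135 mm long and 4 mm wide, flat on the top of the board, across the lane on the far half of the board (as seen from the robot). Origin at its middle, at the board's top surface; x along the line, y square to it (the direction in which the bar rolls), z up
- frit_jar: closed green glass jar with a black cap, 42 mm across, 50 mm high, standing loose on the board at one end of a lane; leave alone
- steel_cup: open steel cup, 48 mm across, 48 mm high, standing loose on the board at one end of a lane; leave alone
- block_cup: wooden cup-shaped forming block with a side handle, 84 mm across, 60 mm high, beside the board; leave alone
- paddle: wooden paddle lying flat beside the board, 280 mm long; leave alone
- jacks: steel hand jacks lying flat beside the board, 260 mm long; leave alone
- brass_mould: brass mould, 80 mm across, 75 mm high, beside the board; leave alone
- wax_bottle: amber bottle with a white cap, 60 mm across, 130 mm high, beside the board; leave alone
Mind the look-alikes: they are no part of the job. There is more than one size of the amber_bar; the job needs the middle-sized.

How it is judged:
On the way, in this order (a step that is already met when the one before it is completed fails the run):
1. the blue bar rolls over (its stripe, up at first, turns to the underside) (angle between blue_bar's own z axis and vertical above 2 rad), for 0.02 s.
2. the blue bar lies at rest on its line (((y of blue_bar in the frame of line_near between -0.008 and 0.008 m and x of blue_bar in the frame of line_near between -0.025 and 0.025 m and angle between the x axis of blue_bar and the x axis of line_near, either way round below 0.14 rad) or (y of blue_bar in the frame of line_far between -0.008 and 0.008 m and x of blue_bar in the frame of line_far between -0.025 and 0.025 m and angle between the x axis of blue_bar and the x axis of line_far, either way round below 0.14 rad)) and linear speed of blue_bar below 0.01 m/s and height (world z) of blue_bar below 0.033 m), for 0.2 s.
3. then the amber bar rolls over in the same way (angle between amber_bar's own z axis and vertical above 2 rad), for 0.02 s.
4. the amber bar lies at rest on its line (((y of amber_bar in the frame of line_near between -0.008 and 0.008 m and x of amber_bar in the frame of line_near between -0.025 and 0.025 m and angle between the x axis of amber_bar and the x axis of line_near, either way round below 0.14 rad) or (y of amber_bar in the frame of line_far between -0.008 and 0.008 m and x of amber_bar in the frame of line_far between -0.025 and 0.025 m and angle between the x axis of amber_bar and the x axis of line_far, either way round below 0.14 rad)) and linear speed of amber_bar below 0.01 m/s and height (world z) of amber_bar below 0.033 m), for 0.2 s.
At the end, for the whole second after the job is handed in: Each bar lies flat on the board at rest on the line of its lane: its axis within 8 mm of the line's middle (square to the line), within 8 degrees of parallel, and its middle within 25 mm of the line's middle along the line (all of step 2 and all of step 4); the robot touches nothing.
It fails at once if the blue bar is lifted (10 mm or more off the board) (height (world z) of blue_bar above 0.039 m).
It fails at once if the amber bar is lifted (10 mm or more off the board) (height (world z) of amber_bar above 0.039 m).
It fails at once if a bystander is pushed, toppled or carried (moved more than 15 mm) (distance of any of frit_jar, steel_cup, block_cup, paddle, jacks, brass_mould, wax_bottle from where it was at the start of the episode above 0.015 m).
It also fails if it takes over 56 s, if anything falls off the work surface, if the arm or the gripper's body presses on something with over 40 N, if the wrist force passes 120 N, or if a joint passes its speed limit or range.

## Robot

A 6-joint arm with a two-finger parallel gripper is mounted at the origin on the work surface. World frame = base frame: x ahead of the robot, y to its left, z up, the work surface at z = 0. Lengths are in m, angles in rad, forces in N, time in s.
With the tool pointing down it reaches from about 0.3 to 0.775 m from the base axis. Payload 14.6 kg.
Tool frame: the origin (TCP) lies at the centre of the arm's flange, where the gripper is bolted on; the fingertips stand 199 mm ahead of it and the grasp point (between the pads) lies ctrl.tcp_to_grasp ahead of it (ctrl.tcp_to_grasp is the distance from the TCP to the grasp point, in m); z points along the fingers, y is the line along which they close (so a half turn about z gives the same grasp; the last joint's range is limited). The gripper opens to 94 mm and grips with 3 to 60 N. Pads are 16 mm wide; open, the fingers measure 119 mm over their backs; the gripper's body (75 mm by 177 mm) begins 78 mm behind the grasp point.
Start: joints at [-1.224, 0.3, 1.521, -0, 1.321, -0.067], TCP at [0.221, -0.504, 0.405] pointing down, gripper open.
Joint ranges: [-3.03, 3.03], [-0.79, 2.21], [0.23, 2.52], [-1.04, 4.18], [0, 3.07], [-2.55, 2.55]. Speed limits (rad/s): [2.22, 2.22, 2.57, 3.14, 3.14, 3.14].

## Interface

Orientations are given as [roll, pitch, yaw] about the fixed x, y, z axes, in that order (R = Rz(yaw) Ry(pitch) Rx(roll)).
In Python, from station import ctrl gives the robot as it stands. The module is installed in compiled form; this text tells all that it offers.
- The arm moves only by the shell command python3 -m jog 'ROWS' [OPENING] [FORCE]. ROWS is JSON, a list of rows, each a list of 6 numbers: the shift along the tool's x, y, z in cm, then the turn, a rotation vector about the tool's x, y, z in rad. In form: [[tx, ty, tz, ax, ay, az], ...]. A call has 1 to 8 rows; each row is the pose to reach, as a shift and turn from the pose commanded when the call began, along the tool's axes at that moment; what a row does not reach only later rows make up. A row lasts 1/10 s, in which the tool goes at most 50 mm and 8.59 degrees, less where a joint would pass 70% of its speed; a pose out of reach is approached as far as the arm can. A call with a gripper value outside its range is refused whole. OPENING is the opening in per cent of the stroke, from 0 (shut) to 100 (fully open), set as the call begins (- or left out, the last holds). The fingers move at their own pace and stop on an object; FORCE is the grip in N (left out, the last holds). Time passes only in rows, so rows that repeat a pose let the fingers close. It gives the time, the measured TCP pose, the force, the opening and the grip force at its end, in the units of the state.
- ctrl.get_obs(): the state, without advancing time (a new reading comes with each control period).
- ctrl.camera(name): name is "scene" or "top" or "wrist"; returns a dict with "img" (420x560x3 uint8, blue, green, red), "intrinsics" (3x3 intrinsics, pixels), "R" (3x3) and "t" (3): a world point X has camera coordinates R X + t. Camera axes: x right, y down, z forward; pixel columns grow to the right and rows downward; lengths in m; the calibration is good to about 2 mm. A picture is of the moment at which its call begins. There is no depth.
- ctrl.hand_in(): hands the job in; it is judged then, once.
The state is a dict: "time_s": time; "qpos": joint angles; "joint_vel": joint speeds; "tau": joint torques, N m; "ee_pos": TCP position; "eef_rot": TCP orientation; "force": force on the tool from outside, world axes, zero at the start; "moment": the same for the moment, N m; "grip_width": finger opening in m; "grip_force": force on a finger pad.
Only numpy, scipy, OpenCV 4.12 (cv2) and the standard library are available. Lean on these libraries where they do the work, as an engineer would, in place of code of your own. Each camera call takes 0.05 s, during which the arm holds its last target. There are 200 camera calls.

## Working session

There is one attempt and no reset: what is moved stays moved. The work goes in short steps, Python scripts to look and compute and a shell command to move; the robot and the scene stay as the last step left them, time stands still between calls to the robot, and variables do not carry over. Pictures are saved under pics/ and viewed, at most 11 in all, crops included, and the job is handed in when it is done.

```bash
mkdir -p pics; cat > h.py <<'E'
import numpy as np, cv2
from station import ctrl
def snap(name,fn):
    c=ctrl.camera(name); cv2.imwrite(f'pics/{fn}.png',c['img']); np.savez(f'pics/{fn}.npz',K=c['intrinsics'],R=c['R'],t=c['t']); return c
def px2w(fn,u,v,z):
    d=np.load(f'pics/{fn}.npz'); R,t=d['R'],d['t']
    r=R.T@np.linalg.inv(d['K'])@np.array([u,v,1.]); o=-R.T@t
    return o+r*(z-o[2])/r[2]
def w2px(fn,X):
    d=np.load(f'pics/{fn}.npz'); p=d['K']@(d['R']@np.array(X)+d['t']); return p[:2]/p[2]
E
python3 - <<'E'
from h import *
snap('top','top0'); snap('scene','sc0')
o=ctrl.get_obs(); print({k:np.round(v,3) for k,v in o.items()}, ctrl.tcp_to_grasp)
E
```

```text
{'time_s': np.float64(0.1), 'qpos': array([-1.224,  0.3  ,  1.522, -0.   ,  1.321, -0.067]), 'joint_vel': array([-0.002, -0.002, -0.   , -0.001, -0.001,  0.001]), 'tau': array([ 1.0000e-03, -5.3264e+01, -3.5328e+01,  7.1000e-02,  2.3000e-02,
       -0.0000e+00]), 'ee_pos': array([ 0.221, -0.504,  0.404]), 'eef_rot': array([-3.14 , -0.   ,  0.414]), 'force': array([-0.021,  0.492, -0.023]), 'moment': array([-0.038, -0.063, -0.068]), 'grip_force': np.float64(0.0), 'grip_width': np.float64(0.094)} 0.1804
```

View pics/top0.png

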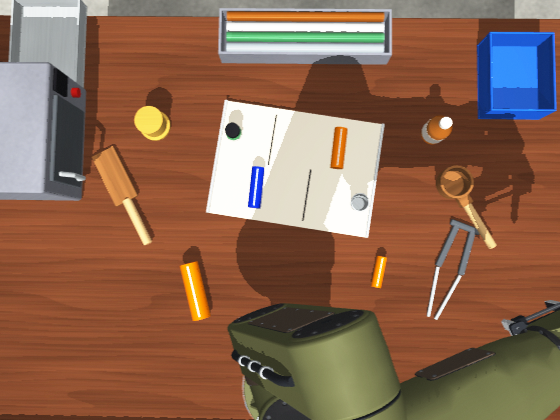

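View pics/sc0.png

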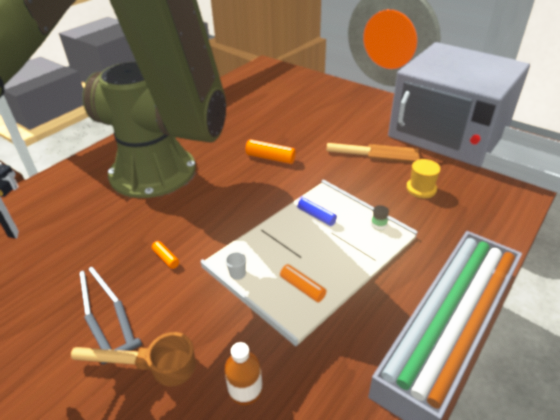

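The top view shows the blue bar at about (256,187) in the near lane, with its line at (307,195) and the cup at (360,202). The amber bar is at (339,148) in the far lane, with its line at (272,140) and the jar at (233,130). I'll enlarge this to measure it.

```bash
python3 - <<'E'
from h import *
im=cv2.imread('pics/top0.png')[90:246,195:395]
cv2.imwrite('pics/c0.png',cv2.resize(im,None,fx=4,fy=4,interpolation=cv2.INTER_CUBIC)[:600])
for n,p,z in [('c1',(224,100),.012),('c2',(384,124),.012),('c3',(369,237),.012),('c4',(207,212),.012),('blue',(256,187),.029),('ln',(307,195),.012),('amb',(339,148),.029),('lf',(272,140),.012)]:
    print(n,px2w('top0',*p,z).round(4))
E
```

```text
c1 [0.7384 0.1901 0.012 ]
c2 [ 0.6784 -0.2311  0.012 ]
c3 [ 0.3826 -0.1924  0.012 ]
c4 [0.4417 0.2279 0.012 ]
blue [0.5068 0.1004 0.029 ]
ln [ 0.4893 -0.0316  0.012 ]
amb [ 0.6106 -0.1122  0.029 ]
lf [0.6329 0.0616 0.012 ]
```

View pics/c0.png

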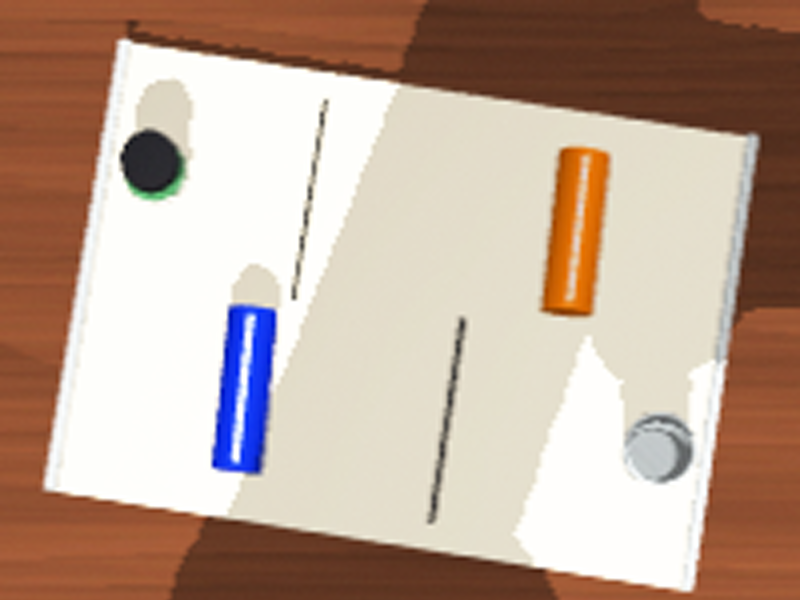

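```bash
cat > plan.py <<'E'
from h import *
def m(pts,z): return np.array([px2w('top0',195+(x-1.5)/4,90+(y-1.5)/4,z)[:2] for x,y in pts])
ln=m([(463,319),(431,522)],.012); lf=m([(326,100),(293,298)],.012)
bl=m([(230,305),(276,308),(262,472),(213,468)],.029); am=m([(560,148),(609,152),(593,315),(542,312)],.029)
jar=m([(152,160)],.062);cup=m([(659,455)],.060)
C=m([(120,40),(757,135),(692,590),(45,490)],.013)
c=C.mean(0)
bx=(ln[0]-ln[1]); bx2=lf[0]-lf[1]
yaw=np.mean([np.arctan2(v[1],v[0]) for v in (bx,bx2)])
if __name__=='__main__':
    print('yaws',[round(np.arctan2(v[1],v[0]),3) for v in (bx,bx2,C[0]-C[3],C[1]-C[2],bl[0]-bl[3],am[0]-am[3])],'line len',np.linalg.norm(bx),np.linalg.norm(bx2))
R=np.array([[np.cos(yaw),-np.sin(yaw)],[np.sin(yaw),np.cos(yaw)]])
def tob(p): return (np.asarray(p)[:2]-c)@R
def tow(p): return c+R@np.asarray(p)
if __name__=='__main__':
    print('c',c)
    for n,p in [('ln',ln),('lf',lf),('bl',bl),('am',am),('jar',jar),('cup',cup)]: print(n,p.mean(0).round(4),tob(p.mean(0)).round(4))
    print('bar len',np.linalg.norm(bl[0]-bl[3]),np.linalg.norm(am[0]-am[3]),'dia',np.linalg.norm(bl[0]-bl[1]))
    b=tob(bl.mean(0)); a=tow([-.065,b[1]+.060]); print('approach blue',a, 'yaw tool',yaw+np.pi/2)
E
python3 plan.py
```

```text
yaws [np.float64(-0.145), np.float64(-0.148), np.float64(-0.141), np.float64(-0.14), np.float64(-0.085), np.float64(-0.101)] line len 0.13406034548427306 0.133007399243734
c [ 5.60635811e-01 -8.79065355e-05]
ln [ 0.4902 -0.03  ] [-0.0653 -0.0399]
lf [0.6348 0.0616] [0.0643 0.0719]
bl [0.5078 0.1005] [-0.067   0.0918]
am [ 0.6119 -0.1113] [ 0.0669 -0.1025]
jar [0.6487 0.16  ] [0.0636 0.1713]
cup [ 0.4657 -0.1608] [-0.0704 -0.1729]
bar len 0.10591511826451287 0.10762090041319465 dia 0.02977714135065652
approach blue [0.51854305 0.15958619] yaw tool 1.42397052682246
```

```bash
python3 -m jog '[[27,-24.4,0,0,0,-1.01],[27,-24.4,0,0,0,-1.01],[27,-24.4,0,0,0,-1.01],[27,-24.4,0,0,0,-1.01],[27,-24.4,0,0,0,-1.01],[27,-24.4,0,0,0,-1.01],[27,-24.4,0,0,0,-1.01],[27,-24.4,0,0,0,-1.01]]' 60
cat > go.py <<'E'
# target in board frame (x,y,tip z) -> jog shift
import sys
from plan import *
from scipy.spatial.transform import Rotation as Ro
x,y,z=map(float,sys.argv[1:4])
o=ctrl.get_obs(); T=Ro.from_euler('xyz',o['eef_rot']).as_matrix()
w=tow([x,y]); d=np.array([w[0],w[1],z+.199])-o['ee_pos']
print('t',round(float(o['time_s']),2),'tip board',tob(o['ee_pos']).round(4),round(o['ee_pos'][2]-.199,4),'yaw err',round(yaw+np.pi/2-o['eef_rot'][2],3))
print('shift cm',(T.T@d*100).round(2))
E
python3 go.py -.065 .152 .12
```

```text
time_s: 0.9
ee_pos: [0.3711, -0.1684, 0.4047]
eef_rot: [3.141, -0.0, 1.431]
force: [-0.1, -0.1, 0.3]
grip_width: 0.0561
grip_force: 0.0
t 0.9 tip board [-0.1629 -0.1942] 0.2057 yaw err -0.007
shift cm [34.54 10.04  8.58]
```

```bash
python3 -m jog '[[34.5,10,8.6,0,0,0.007],[34.5,10,8.6,0,0,0.007],[34.5,10,8.6,0,0,0.007],[34.5,10,8.6,0,0,0.007],[34.5,10,8.6,0,0,0.007],[34.5,10,8.6,0,0,0.007],[34.5,10,8.6,0,0,0.007],[34.5,10,8.6,0,0,0.007]]'
python3 go.py -.065 .135 .034; python3 -c "
from h import *
snap('wrist','w1')"
```

```text
time_s: 1.7
ee_pos: [0.5202, 0.1584, 0.317]
eef_rot: [-3.14, 0.0, 1.419]
force: [-0.4, -0.7, 0.3]
grip_width: 0.0567
grip_force: 0.0
t 1.7 tip board [-0.0632  0.1508] 0.118 yaw err 0.005
shift cm [-1.58 -0.16  8.4 ]
```

View pics/w1.png

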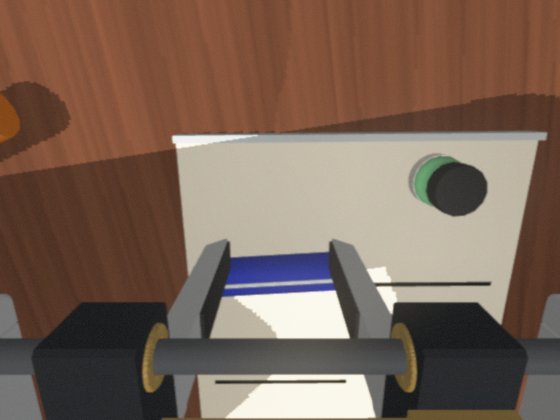

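The bar stays parallel to the tool (stripe around (278,286)), the fingers at (215,245) and (345,245) fall within its length, and the jar at (457,188) is well clear. Next I descend behind the bar.

```bash
python3 -m jog '[[-1.6,-0.2,4.5,0,0,0],[-1.6,-0.2,8.4,0,0,0],[-1.6,-0.2,8.4,0,0,0],[-1.6,-0.2,8.4,0,0,0]]'
python3 go.py -.065 -.04 .034; python3 - <<'E'
from h import *
snap('wrist','w2'); snap('top','t2'); 
a=cv2.imread('pics/w2.png'); b=cv2.imread('pics/t2.png')[100:240,200:390]
b=cv2.resize(b,(400,300)); a=cv2.resize(a,(400,300)); cv2.imwrite('pics/p2.png',np.hstack([a,b]))
E
```

```text
time_s: 2.15
ee_pos: [0.5155, 0.1393, 0.2355]
eef_rot: [-3.141, 0.0, 1.416]
force: [-0.1, -0.1, 0.7]
grip_width: 0.0564
grip_force: 0.0
t 2.15 tip board [-0.065   0.1313] 0.0365 yaw err 0.008
shift cm [-17.13   0.13   0.25]
```

View pics/p2.png

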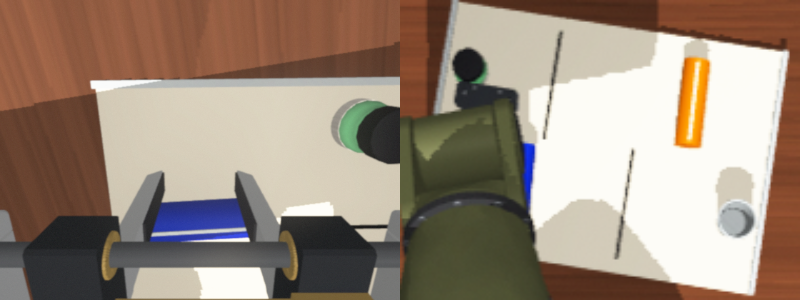

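Both fingertips sit behind the bar (bar at (200,220) in the wrist view), and the jar is clear. Now I push at about 30 mm/s.

```bash
python3 -m jog '[[-0.3,0,0.2,0,0,0],[-0.7,0,0.2,0,0,0],[-1.1,0,0.2,0,0,0],[-1.4,0,0.2,0,0,0],[-1.7,0,0.2,0,0,0],[-2.0,0,0.2,0,0,0],[-2.3,0,0.2,0,0,0],[-2.6,0,0.2,0,0,0]]'
python3 -m jog '[[-0.3,0,0,0,0,0],[-0.6,0,0,0,0,0],[-0.9,0,0,0,0,0],[-1.2,0,0,0,0,0],[-1.5,0,0,0,0,0],[-1.8,0,0,0,0,0],[-2.1,0,0,0,0,0],[-2.4,0,0,0,0,0]]'
python3 go.py -.065 -.04 .034; python3 - <<'E'
from h import *
snap('wrist','w3'); snap('top','t3'); 
a=cv2.imread('pics/w3.png'); b=cv2.imread('pics/t3.png')[100:240,200:390]
b=cv2.resize(b,(400,300)); a=cv2.resize(a,(400,300)); cv2.imwrite('pics/p3.png',np.hstack([a,b]))
E
```

```text
time_s: 3.05
ee_pos: [0.5112, 0.1136, 0.2326]
eef_rot: [-3.142, 0.0, 1.417]
force: [-0.6, 0.3, -0.0]
grip_width: 0.0565
grip_force: 0.1
time_s: 3.85
ee_pos: [0.5076, 0.0899, 0.2327]
eef_rot: [3.142, -0.0, 1.417]
force: [-0.7, 0.4, 0.4]
grip_width: 0.0568
grip_force: 0.1
t 3.85 tip board [-0.0657  0.0812] 0.0337 yaw err 0.007
shift cm [-12.12   0.15  -0.03]
```

View pics/p3.png

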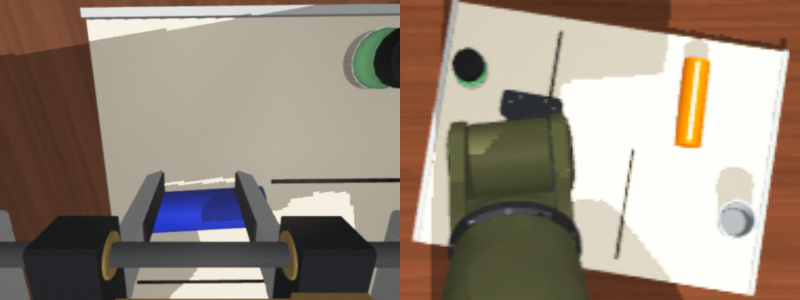

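The bar is rolling ahead of the fingers and the stripe has turned under. Keep going.

```bash
for i in 1 2; do python3 -m jog '[[-0.3,0,0,0,0,0],[-0.6,0,0,0,0,0],[-0.9,0,0,0,0,0],[-1.2,0,0,0,0,0],[-1.5,0,0,0,0,0],[-1.8,0,0,0,0,0],[-2.1,0,0,0,0,0],[-2.4,0,0,0,0,0]]' | grep force; done
python3 -m jog '[[-0.3,0,0,0,0,0],[-0.6,0,0,0,0,0],[-0.9,0,0,0,0,0],[-1.2,0,0,0,0,0],[-1.5,0,0,0,0,0],[-1.7,0,0,0,0,0],[-1.8,0,0,0,0,0],[-1.8,0,0,0,0,0]]'
python3 go.py -.065 -.0158 .034; python3 - <<'E'
from h import *
snap('wrist','w4'); snap('scene','s4')
a=cv2.imread('pics/w4.png'); b=cv2.imread('pics/s4.png')[160:355,190:450]
b=cv2.resize(b,(400,300)); a=cv2.resize(a,(400,300)); cv2.imwrite('pics/p4.png',np.hstack([a,b]))
E
```

```text
force: [-0.0, -0.5, 0.9]
grip_force: 0.1
force: [-0.0, 1.0, -0.2]
grip_force: 0.1
time_s: 6.35
ee_pos: [0.4975, 0.0248, 0.2326]
eef_rot: [-3.142, 0.0, 1.417]
force: [-0.0, -0.3, 0.3]
grip_width: 0.0565
grip_force: 0.0
t 6.35 tip board [-0.0661  0.0154] 0.0336 yaw err 0.007
shift cm [-3.12  0.14 -0.04]
```

View pics/p4.png

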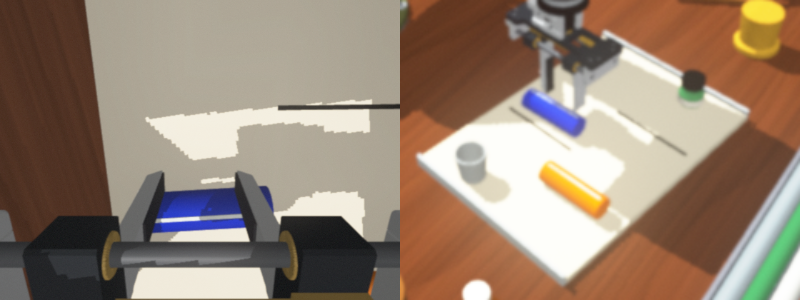

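```bash
cat > bar.py <<'E'
from plan import *
def bar(fn,col):
    im=cv2.imread(f'pics/{fn}.png'); h=cv2.cvtColor(im,cv2.COLOR_BGR2HSV)
    r=((105,120,60),(130,255,255)) if col=='b' else ((5,150,120),(22,255,255))
    m0=cv2.morphologyEx(cv2.inRange(h,*r),cv2.MORPH_CLOSE,np.ones((7,7)))
    best=None
    for c_ in cv2.findContours(m0,0,2)[0]:
        if cv2.contourArea(c_)<80: continue
        M=cv2.moments(c_); u,v=M['m10']/M['m00'],M['m01']/M['m00']
        p=tob(px2w(fn,u,v,.029))
        if abs(p[0])<.14 and abs(p[1])<.2 and (best is None or cv2.contourArea(c_)>best[0]): best=(cv2.contourArea(c_),c_,u,v)
    c_=cv2.convexHull(best[1]); M=cv2.moments(c_); u,v=M['m10']/M['m00'],M['m01']/M['m00']
    a=.5*np.arctan2(2*M['mu11'],M['mu20']-M['mu02']); d=np.array([np.cos(a),np.sin(a)])
    q=[tob(px2w(fn,u+s*20*d[0],v+s*20*d[1],.029)) for s in(-1,1)]; e=q[1]-q[0]; e*=np.sign(e[0])
    print(fn,col,'centre',tob(px2w(fn,u,v,.029)).round(4),'ang',round(np.arctan2(e[1],e[0]),3),'area',M['m00'])
E
python3 - <<'E'
from bar import *
for f in('sc0','top0','s4'):
    for k in 'ba': bar(f,k)
E
```

```text
sc0 b centre [-0.0659  0.087 ] ang 0.091 area 325.5
sc0 a centre [ 0.0709 -0.1054] ang 0.04 area 672.0
top0 b centre [-0.0676  0.0924] ang 0.057 area 480.5
top0 a centre [ 0.0669 -0.1019] ang 0.042 area 487.0
s4 b centre [-0.0606 -0.0165] ang 0.077 area 377.0
s4 a centre [ 0.0773 -0.1077] ang 0.125 area 514.0
```

```bash
python3 -m jog '[[-0.3,0,0,0,0,0.007],[-0.6,0,0,0,0,0.007],[-0.9,0,0,0,0,0.007],[-1.2,0,0,0,0,0.007],[-1.4,0,0,0,0,0.007],[-1.6,0,0,0,0,0.007],[-1.8,0,0,0,0,0.007],[-2.0,0,0,0,0,0.007]]' | grep force
python3 -m jog '[[-0.15,0,0,0,0,0],[-0.3,0,0,0,0,0],[-0.45,0,0,0,0,0],[-0.55,0,0,0,0,0],[-0.65,0,0,0,0,0],[-0.75,0,0,0,0,0],[-0.85,0,0,0,0,0],[-0.85,0,0,0,0,0]]' | grep force
python3 go.py -.065 -.0158 .034; python3 - <<'E'
from bar import *
snap('scene','s5'); bar('s5','b')
E
```

```text
force: [0.4, 0.9, 0.5]
grip_force: 0.1
force: [-0.4, -0.3, 0.8]
grip_force: 0.0
t 8.05 tip board [-0.0664 -0.0131] 0.0336 yaw err 0.014
shift cm [-0.26  0.14 -0.04]
s5 b centre [-0.0631 -0.0417] ang 0.045 area 398.0
```

```bash
python3 -m jog '[[0.8,0,0,0,0,0],[2,0,0,0,0,-0.014],[2,0,-5,0,0,-0.014],[2,0,-9,0,0,-0.014],[-2,4,-9,0,0,-0.014],[-6,7,-9,0,0,-0.014],[-10,10,-9,0,0,-0.014],[-13.4,13.3,-9,0,0,-0.014]]' | grep time
python3 go.py .067 -.147 .034; python3 - <<'E'
from bar import *
snap('top','t6'); snap('scene','s6'); bar('s6','b'); bar('t6','b'); bar('s6','a')
cv2.imwrite('pics/p6.png',np.hstack([cv2.resize(cv2.imread('pics/t6.png')[90:240,195:395],(400,300),interpolation=2),cv2.resize(cv2.imread('pics/s6.png')[160:355,190:450],(400,300))]))
E
```

```text
time_s: 8.9
t 8.9 tip board [ 0.0631 -0.1468] 0.1238 yaw err -0.001
shift cm [-0.02  0.39  8.98]Traceback (most recent call last):
  File "<stdin>", line 2, in <module>
  File "bar.py", line 12, in bar
    c_=cv2.convexHull(best[1]); M=cv2.moments(c_); u,v=M['m10']/M['m00'],M['m01']/M['m00']
                      ~~~~^^^
TypeError: 'NoneType' object is not subscriptable
```

```bash
python3 - <<'E'
from bar import *
cv2.imwrite('pics/p6.png',np.hstack([cv2.resize(cv2.imread('pics/t6.png')[90:240,195:395],(400,300),interpolation=2),cv2.resize(cv2.imread('pics/s6.png')[160:355,190:450],(400,300))]))
bar('t6','b')
E
```

```text
t6 b centre [-0.0597 -0.0403] ang 0.062 area 495.0
```

View pics/p6.png

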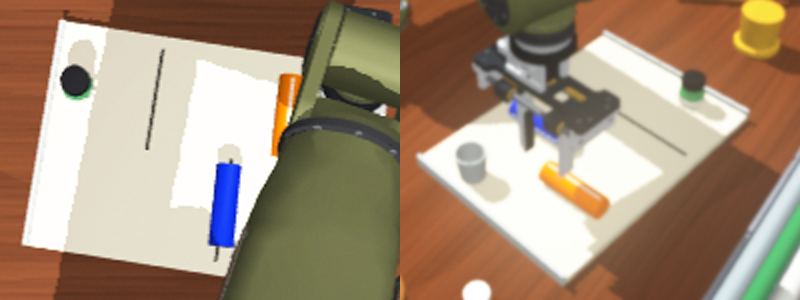

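Blue lies on its line: y is within 1 mm, it is 5 mm off along the line, and the angle is 0.06 rad. Its line shows at both ends, (230,160) and (216,255). Next is amber, with the fingers descending behind it.

```bash
python3 -m jog '[[0,0.3,4.5,0,0,0],[0,0.3,8.8,0,0,0],[0,0.3,8.9,0,0,0],[0.4,0.3,8.9,0,0,0],[0.8,0.3,8.9,0,0,0],[1.2,0.3,8.9,0,0,0],[1.5,0.3,8.9,0,0,0],[1.8,0.3,8.9,0,0,0]]' 
python3 go.py .067 .0465 .034; python3 - <<'E'
from bar import *
snap('scene','s7'); bar('s7','a'); snap('wrist','w7')
cv2.imwrite('pics/p7.png',np.hstack([cv2.resize(cv2.imread('pics/w7.png'),(400,300),interpolation=2),cv2.resize(cv2.imread('pics/s7.png')[160:355,190:450],(400,300))]))
E
```

```text
time_s: 9.8
ee_pos: [0.6064, -0.136, 0.2346]
eef_rot: [3.14, 0.0, 1.424]
force: [-0.3, -2.3, 3.0]
grip_width: 0.0564
grip_force: 1.5
t 9.8 tip board [ 0.0652 -0.1277] 0.0356 yaw err -0.0
shift cm [17.42  0.18  0.16]
s7 a centre [ 0.0448 -0.1088] ang -0.219 area 175.5
```

View pics/p7.png

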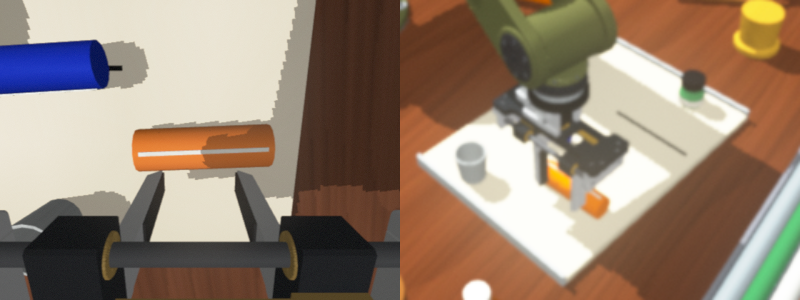

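The fingers are just touching amber at (205,150), centred on its length. Blue is clear on the left. Roll it.

```bash
for i in 1 2 3 4 5; do python3 -m jog '[[0.3,0,0,0,0,0],[0.6,0,0,0,0,0],[0.9,0,0,0,0,0],[1.2,0,0,0,0,0],[1.5,0,0,0,0,0],[1.8,0,0,0,0,0],[2.1,0,0,0,0,0],[2.4,0,0,0,0,0]]' | grep force; done
python3 go.py .067 .0465 .034; python3 - <<'E'
from bar import *
snap('scene','s8'); snap('wrist','w8')
cv2.imwrite('pics/p8.png',np.hstack([cv2.resize(cv2.imread('pics/w8.png'),(400,300),interpolation=2),cv2.resize(cv2.imread('pics/s8.png')[160:355,190:450],(400,300))]))
bar('s8','a')
E
```

```text
force: [0.5, -0.5, 1.3]
grip_force: 0.3
force: [-0.5, -0.1, 0.9]
grip_force: 0.3
force: [0.0, -0.6, -0.7]
grip_force: 0.3
force: [-1.0, -0.4, 0.3]
grip_force: 0.3
force: [0.4, -0.2, 0.4]
grip_force: 0.3
t 13.9 tip board [ 0.0651 -0.0078] 0.0347 yaw err 0.0
shift cm [5.43 0.19 0.07]
s8 a centre [0.0445 0.0151] ang -0.295 area 221.0
```

View pics/p8.png

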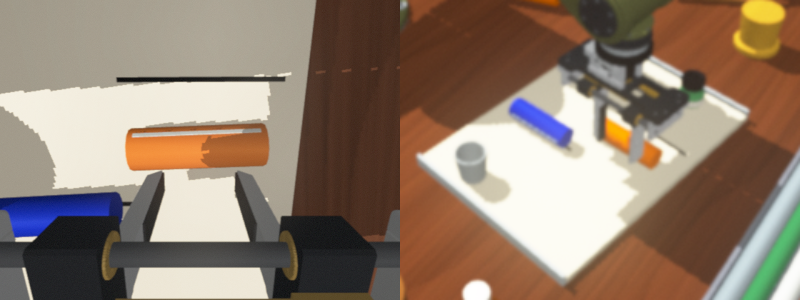

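Amber rolls straight, with its line ahead at (200,79). Now I slow down for the last stretch.

```bash
python3 -m jog '[[0.3,0,0,0,0,0],[0.6,0,0,0,0,0],[0.9,0,0,0,0,0],[1.2,0,0,0,0,0],[1.5,0,0,0,0,0],[1.8,0,0,0,0,0],[2.1,0,0,0,0,0],[2.4,0,0,0,0,0]]' | grep force
python3 -m jog '[[0.3,0,0,0,0,0],[0.6,0,0,0,0,0],[0.9,0,0,0,0,0],[1.1,0,0,0,0,0],[1.3,0,0,0,0,0],[1.5,0,0,0,0,0],[1.7,0,0,0,0,0],[1.9,0,0,0,0,0]]' | grep force
python3 -m jog '[[0.15,0,0,0,0,0],[0.3,0,0,0,0,0],[0.45,0,0,0,0,0],[0.6,0,0,0,0,0],[0.7,0,0,0,0,0],[0.8,0,0,0,0,0],[0.9,0,0,0,0,0],[0.9,0,0,0,0,0]]' | grep force
python3 go.py .067 .0465 .034
python3 -m jog '[[-0.8,0,0,0,0,0],[-2,0,0,0,0,0],[-3,0,0,0,0,0],[-3,0,-5,0,0,0],[-3,0,-10,0,0,0],[-8,0,-10,0,0,0],[-12,0,-10,0,0,0],[-16,0,-10,0,0,0]]' | grep time
python3 -m jog '[[-5,0,-5,0,0,0],[-9,0,-5,0,0,0],[-9,0,-5,0,0,0]]' | grep ee_pos
python3 - <<'E'
from bar import *
snap('scene','s9'); snap('top','t9')
cv2.imwrite('pics/p9.png',np.hstack([cv2.resize(cv2.imread('pics/t9.png')[90:240,195:395],(400,300),interpolation=2),cv2.resize(cv2.imread('pics/s9.png')[160:355,190:450],(400,300))]))
for f in('t9','s9'):
    for k in 'ab':
        try: bar(f,k)
        except TypeError: print(f,k,'hidden')
E
```

```text
force: [0.8, -0.0, 0.7]
grip_force: 0.3
force: [0.1, -0.9, 0.9]
grip_force: 0.3
force: [-0.4, 0.4, 0.7]
grip_force: 0.0
t 16.4 tip board [0.0651 0.0441] 0.0346 yaw err 0.0
shift cm [0.24 0.19 0.06]
time_s: 17.2
ee_pos: [0.5934, -0.2185, 0.3858]
t9 a centre [0.0602 0.0722] ang 0.045 area 477.5
t9 b centre [-0.0597 -0.0403] ang 0.062 area 495.0
s9 a centre [0.0627 0.069 ] ang 0.031 area 544.0
s9 b centre [-0.0238 -0.0401] ang 0.936 area 89.5
```

View pics/p9.png

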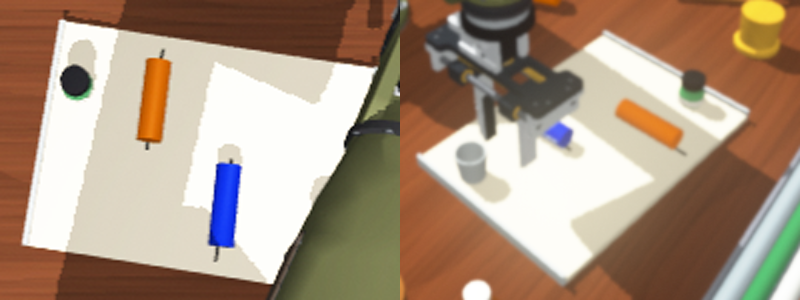

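Both bars lie on their lines: amber at (154,100) and blue at (225,205), each with its line showing at both ends. Amber is at y 0.0722 against its line at 0.0719. The robot is clear, so I'm handing in.

```bash
python3 -c "
from station import ctrl
print(ctrl.hand_in())"
```

```text
the job is handed in; nothing more can be done
None
```

I rolled both bars onto their lines and handed the job in at about 17 s; the last top picture shows each within about 1 mm of its line and 0.06 rad of parallel, but the hand-in returned no verdict.

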